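Take the spirit level out of the half-opening tool chest

TASK

Slide the lid of the low wooden tool chest fully open to its stop; it uncovers only part of the chest, so tilt the yellow spirit level front end up and draw it out diagonally through the opening. Carry it to the green cutting mat and finish still holding it in the gripper, level with its top up, over the middle of the mat and at least 12 cm above it. Leave the lid open, and do not shift the screw tray, glue bottle or hand plane.

Things in the scene. Friction and masses are not known exactly. Their poses are not given: they have to be found in the camera images.
- chest: Low dark wooden tool chest, fixed, 418 x 178 mm, rims 62 mm above the bench, inner floor at 8 mm, walls 9 mm thick. x runs along it from the rear (robot's side) to the front wall, z up. Origin: on the bench, on its long centre line, under the front edge of its fixed rear deck. Inside, x runs from -205 to +195 mm, y -80 to +80. The deck (58 to 62 mm up) covers x -205 to 0.
- opening (a point): Middle of the chest's opening at rim height, 62 mm above the bench: with the lid fully open it is 195 mm long (chest x, from the rear deck to the front wall) and 160 mm wide. 97.5 mm ahead of the chest's origin. Axes as the chest's.
- chest_lid (a joint): Lid opening, m: 0 closed, 0.204 fully open at its stop (lid over the rear deck, front edges flush). It slides along chest -x, takes about 2.5 N, stays where it is left. The lid is a brown board 204 x 176 x 8 mm, top 71 mm above the bench.
- lid_grip (a point): Centre of the lid's grip, a pale wooden rib standing on the lid: 16 mm thick (chest x), 80 mm long (chest y), 26 mm high, its centre 84 mm above the bench, its top at 97 mm. It lies at chest x = 176 mm minus the lid's opening. Axes as the chest's.
- level_center (a point): Centre of the loose yellow spirit level, a rigid bar 320 mm long (x), 20 mm wide (y), 22 mm high (z), about 0.16 kg evenly spread, black end caps, green vials. It lies on the chest's inner floor (centre 19 mm above the bench), nearly along chest x, its rear under the deck; it cannot come out flat. x points to its front end, z to its top.
- level_front (a point): Middle of the spirit level's front end face, 160 mm from its centre along its +x.
- mat: Green cutting mat with a pale grid, 180 x 180 x 3 mm, fixed flat on the bench to the left or right of the chest. Origin: centre of its underside, on the bench.
- screw_tray: Bystander: loose blue two-part tray with screws, 120 x 150 mm, 35 mm high, on the other side of the chest from the mat. Origin: centre of its underside.
- glue: Bystander: loose yellow glue bottle with orange cap, 56 mm across, 140 mm high. Origin: centre of its underside.
- plane: Bystander: loose small steel hand plane with dark wooden knob and grip, 150 x 50 mm, about 53 mm high. Origin: centre of its underside.

How it is judged:
By the outcome, as a careful person would: the job done as asked, in the order asked, and still so for the second after the job is handed in, while the arm keeps its last pose, push and grip.
It also fails if it takes over 58 s, if anything falls off the work surface, if the arm or the gripper's body presses on something with over 40 N, if the wrist force passes 120 N, or if a joint passes its speed limit or range.

ROBOT

A 6-joint arm with a two-finger parallel gripper is mounted at the origin on the work surface. World frame = base frame: x ahead of the robot, y to its left, z up, the work surface at z = 0. Lengths are in m, angles in rad, forces in N, time in s.
With the tool pointing down it reaches from about 0.3 to 0.875 m from the base axis. Payload 6.4 kg.
Tool frame: the origin (TCP) lies on the front face of the gripper's body, between the roots of the fingers; the fingertips stand 64 mm ahead of it and the grasp point (between the pads) lies 45 mm ahead of it (bot.tip_reach is the distance from the TCP to the fingertips, in m); z points along the fingers, y is the direction in which the jaws open and shut (so a half turn about z gives the same grasp; the last joint's range is limited). The gripper opens to 88 mm and grips with 3 to 60 N. Pads are 18 mm wide; open, the fingers measure 123 mm over their backs; the gripper's body (75 mm by 187 mm) begins 45 mm behind the grasp point.
Start: joints at [1.02, 0.181, 1.607, -0, 1.354, -0.206], TCP at [0.194, 0.541, 0.303] pointing down, gripper open.
Joint ranges: [-2.99, 2.99], [-0.89, 2.07], [0.3, 2.58], [-1.14, 4.28], [0, 2.63], [-3.12, 3.12]. Speed limits (rad/s): [2.57, 2.57, 3.01, 3.14, 3.14, 3.14].

INTERFACE

Orientations are given as a unit quaternion [x, y, z, w].
In Python, from cell import sense, viewer, job_done, bot gives the robot as it stands.
- The arm moves only by the tool servo_tool, never from a script. Its argument "deltas" is a list of rows, each a list of 3 entries, a list of its own where there are three numbers: the finger opening in m, from 0 to 0.0881, then the shift along the tool's x, y, z in m, then the turn, a rotation vector about the tool's x, y, z in degrees. A call has 1 to 8 rows; each row shifts and turns the commanded pose from where the row before left it, along the tool's axes as they then stand; what a row does not reach is not made up. A row lasts 1/10 s, in which the tool goes at most 50 mm and 8.59 degrees, less where a joint would pass 70% of its speed; a pose out of reach is approached as far as the arm can. A call with a gripper value outside its range is refused whole. The fingers move at their own pace and stop on an object; "squeeze" is the grip in N (left out, the last holds). Time passes only in rows, so rows that do not move let the fingers close. It gives the time, the measured TCP pose, the force and the opening at its end, in the units of the state.
- sense(): the state, without advancing time (a new reading comes with each control period).
- viewer.grab_frame(name): name is "side" or "top"; returns (picture, depth): 480x640x3 uint8, red, green, blue; 480x640 float32, m along the optical axis (not along the pixel's ray), 0 where there is no reading.
- viewer.camera_info(name): a dict with "camera_matrix" (3x3 intrinsics, pixels), "distortion" ([k1, k2, p1, p2, k3] as OpenCV has them; the pictures are not rectified), "R" (3x3) and "t" (3): a world point X has camera coordinates R X + t. Camera axes: x right, y down, z forward; pixel columns grow to the right and rows downward; lengths in m; the calibration is good to about 2 mm. A picture is of the moment at which its call begins. camera_info takes no time and is no camera call.
- job_done(): hands the job in, once; it reports no verdict.
The state is a dict: "time_s": time; "q": joint angles; "joint_vel": joint speeds; "effort": joint torques, N m; "position": TCP position; "orientation": TCP orientation; "wrist_force": force on the tool from outside, world axes, zero at the start; "wrist_torque": the same for the moment, N m; "width": finger opening in m.
Only numpy, scipy, OpenCV 4.12 (cv2) and the standard library are available. Lean on these libraries where they do the work, as an engineer would, in place of code of your own. Each camera call takes 0.05 s, during which the arm holds its last target.

## Working session

There is one attempt and no reset: what is moved stays moved. The work goes in short steps, Python scripts to look and compute and a tool call to move; the robot and the scene stay as the last step left them, time stands still between calls to the robot, and variables do not carry over. Pictures are saved under pics/ and viewed, and the job is handed in when it is done.

Besides the shell and the picture viewer there is one more tool, called after "Request:" as a command line: name --argument value ..., lists and objects as JSON in quotes. servo_tool: Moves the arm, as the interface text tells. Its arguments: {"type":"object","properties":{"deltas":{"type":"array","items":{"type":"array"}},"squeeze":{"type":"number"}},"required":["deltas"]}

```bash
ls; mkdir -p pics; cat > h.py <<'E'
import numpy as np, cv2
from cell import sense, viewer, job_done, bot
def grab(n,f=None):
    p,d=viewer.grab_frame(n)
    if f: cv2.imwrite('pics/'+f,cv2.cvtColor(p,cv2.COLOR_RGB2BGR))
    return p,d
def cam(n):
    c=viewer.camera_info(n); return [np.array(c[k],float) for k in("camera_matrix","distortion","R","t")]
def ray(n,uv):
    K,D,R,t=cam(n); u=cv2.undistortPoints(np.array(uv,float).reshape(-1,1,2),K,D).reshape(-1,2)
    d=np.c_[u,np.ones(len(u))]@R; return -R.T@t, d
def onz(n,uv,z):
    o,d=ray(n,uv); z=np.broadcast_to(z,len(d)); return o+d*((z-o[2])/d[:,2])[:,None]
def proj(n,X):
    K,D,R,t=cam(n); return cv2.projectPoints(np.array(X,float).reshape(-1,3),cv2.Rodrigues(R)[0],t,K,D)[0].reshape(-1,2)
E
python3 - <<'E'
from h import *
for n in("top","side"):
    p,d=grab(n,n+"0.png"); np.savez(n+"0.npz",p=p,d=d); K,D,R,t=cam(n); print(n,-R.T@t,R.round(2).tolist(),K[0,0])
s=sense(); print(s)
print([a for a in dir(bot) if a[0]!='_'])
E
```

```text
pics
top [ 3.29015736e-01 -7.65527915e-04  1.28833464e+00] [[-0.1, -1.0, -0.01], [-0.97, 0.1, -0.2], [0.2, -0.01, -0.98]] 575.7287794274837
side [ 0.36224382 -0.72877332  1.03494896] [[0.97, -0.25, 0.01], [-0.19, -0.76, -0.62], [0.16, 0.6, -0.78]] 613.2116609195132
{'time_s': 0.1, 'q': array([ 1.01967639e+00,  1.81414978e-01,  1.60789722e+00, -2.90078562e-05,
        1.35379490e+00, -2.06317198e-01]), 'joint_vel': array([-1.05019754e-03, -2.09145308e-03,  3.91308160e-05,  9.84962377e-05,
        2.02979714e-03, -4.16301368e-04]), 'effort': array([ 4.36561058e-04, -4.34820592e+01, -3.42699802e+01,  7.04450486e-02,
        3.40285990e-02, -3.51284041e-05]), 'position': array([0.1941523 , 0.54082562, 0.30193448]), 'orientation': array([ 1.71545474e-01,  9.85175912e-01, -7.08801910e-04, -2.66810431e-04]), 'wrist_force': array([ 0.36031812, -0.1017623 , -0.04155259]), 'wrist_torque': array([-0.0387449 ,  0.00804007, -0.04263041]), 'width': 0.08815371383610533}
['Unreachable', 'tip_reach']
```

View pics/top0.png

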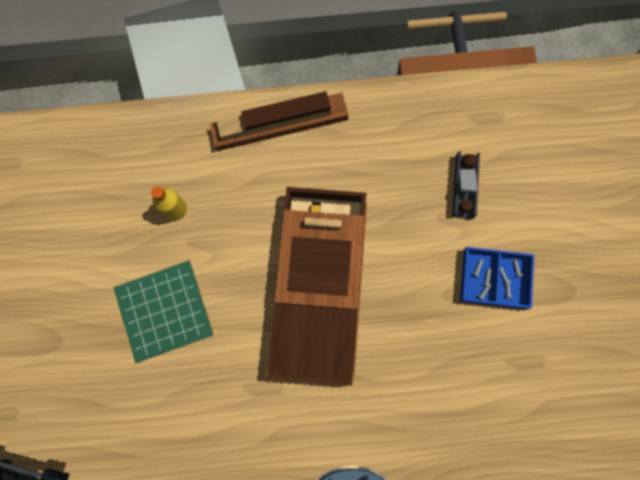

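View pics/side0.png

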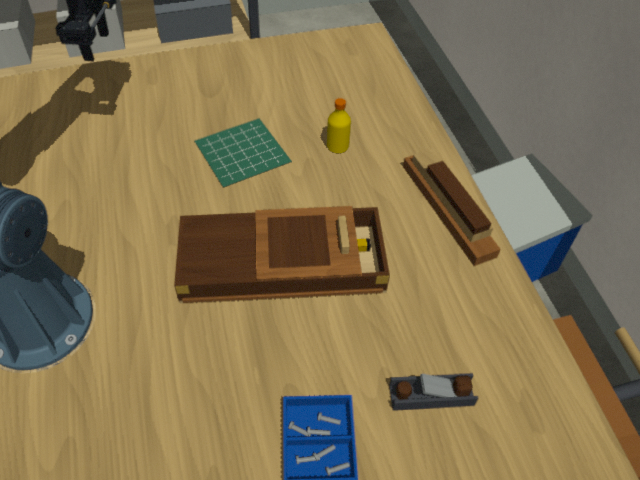

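```bash
python3 - <<'E'
from h import *
p=np.load('top0.npz')['p']; c=cv2.cvtColor(p[170:395,250:385],cv2.COLOR_RGB2BGR); 
a=cv2.resize(c[:110],None,fx=4.5,fy=4.5,interpolation=cv2.INTER_CUBIC); cv2.imwrite('pics/t_a.png',a)
a=cv2.resize(c[115:],None,fx=4.5,fy=4.5,interpolation=cv2.INTER_CUBIC); cv2.imwrite('pics/t_b.png',a)
p=np.load('side0.npz')['p']; c=cv2.cvtColor(p[195:310,170:395],cv2.COLOR_RGB2BGR); cv2.imwrite('pics/s_a.png',cv2.resize(c,None,fx=3.5,fy=3.5,interpolation=cv2.INTER_CUBIC))
E
```

```text
(no output)
```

View pics/t_a.png

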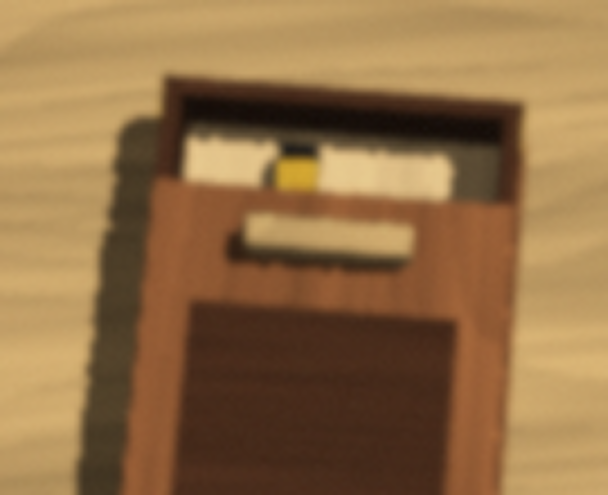

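View pics/t_b.png

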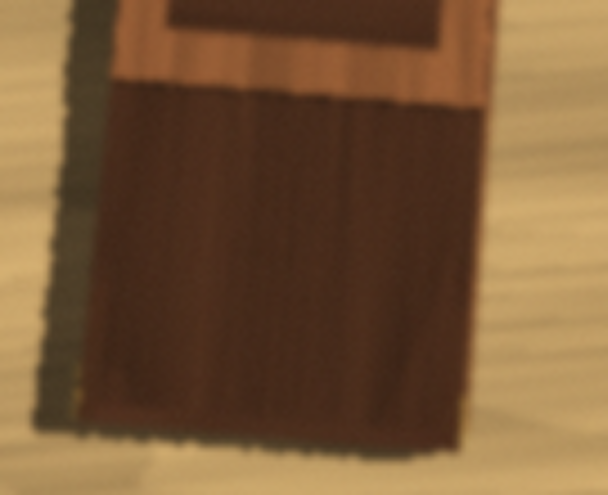

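View pics/s_a.png

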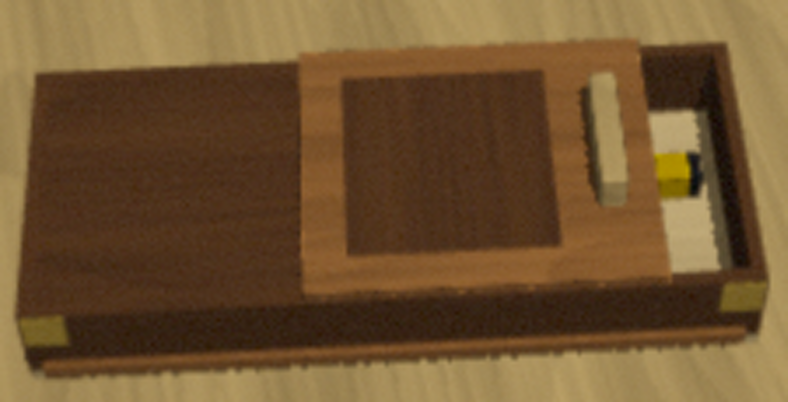

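```bash
cat >> h.py <<'E'
def fit2(model,world):
    m=np.array(model,float);w=np.array(world)[:,:2]; mc=m.mean(0);wc=w.mean(0)
    H=(m-mc).T@(w-wc); a=np.arctan2(H[0,1]-H[1,0],H[0,0]+H[1,1]); c,s=np.cos(a),np.sin(a);R=np.array([[c,-s],[s,c]])
    o=wc-R@mc; return o,a,np.linalg.norm((m@R.T+o)-w,axis=1)
E
python3 - <<'E'
from h import *
M=[(204,89),(204,-89),(-214,89),(-214,-89)]; M=np.array(M)/1000
T=onz("top",[(287,187),(365.5,192.9),(267.1,379.2),(352,384.8)],.062)
S=onz("side",[(377.5,207.1),(388.9,274),(180.7,215.7),(175.5,283.4)],.062)
for X in(T,S,(T+S)/2):
    o,a,r=fit2(M,X); print(o.round(4),np.degrees(a).round(2),(r*1000).round(1))
o,a,r=fit2(M,(T+S)/2); 
def tochest(X): 
    c,s=np.cos(a),np.sin(a); return ((X[:,:2]-o)@np.array([[c,-s],[s,c]])).round(4)
# rib top ends center: top crop
g=np.array([(245,215),(413,228)])/4.5+(249.9,169.9); print('rib far top edge top', tochest(onz("top",g,.097)))
g=np.array([(601,74),(612,185),(627,180),(590,74)])/3.5+(169.9,194.9); print('rib side', tochest(onz("side",g,.097)))
# lid front edge
g=np.array([(150,180),(515,203)])/4.5+(249.9,169.9); print('lid front', tochest(onz("top",g,.071)))
g=np.array([(640,40),(671,277),(300,53),(302,293)])/3.5+(169.9,194.9); print('lid side', tochest(onz("side",g,.071)))
# level
g=np.array([(280,143),(321,145),(277,190),(318,192),(281,156),(320,157)])/4.5+(249.9,169.9); print('lev top', tochest(onz("top",g,.030)))
g=np.array([(690,152),(703,158),(690,196),(700,193),(660,152),(662,196)])/3.5+(169.9,194.9); print('lev side', tochest(onz("side",g,.030)))
for n in("top","side"):
    p=np.load(n+'0.npz')['p']; hsv=cv2.cvtColor(p,cv2.COLOR_RGB2HSV)
    for nm,lo,hi,z in(("mat",(60,80,20),(95,255,255),.003),("tray",(105,120,60),(125,255,255),.035)):
        m=cv2.inRange(hsv,lo,hi); m=cv2.morphologyEx(m,cv2.MORPH_CLOSE,np.ones((9,9)))
        c=max(cv2.findContours(m,0,2)[0],key=cv2.contourArea); b=cv2.boxPoints(cv2.minAreaRect(c)); W=onz(n,b,z)
        ap=cv2.approxPolyDP(c,6,True).reshape(-1,2); print(n,nm,onz(n,ap,z)[:,:2].round(3).tolist(), onz(n,[ (cv2.moments(m)['m10']/cv2.moments(m)['m00'],cv2.moments(m)['m01']/cv2.moments(m)['m00'])],z))
print('glue base/plane', onz("side",[(339,150),(432,395),(395,408),(470,404)],0).round(3).tolist(),onz("top",[(158,193)],.14), onz("top",[(467,185),(467,150),(467,217)],.03).round(3).tolist())
E
```

```text
[0.5087 0.0222] -10.13 [2.  1.5 0.7 2.4]
[0.5069 0.0254] -10.45 [2.2 2.6 2.9 3.7]
[0.5078 0.0238] -10.29 [2.1 2.  1.6 3. ]
rib far top edge top [[ 0.1284  0.0386]
 [ 0.1285 -0.0414]]
rib side [[ 0.1182  0.0374]
 [ 0.1163 -0.0438]
 [ 0.125  -0.0408]
 [ 0.1119  0.0378]]
lid front [[ 0.1488  0.0883]
 [ 0.1515 -0.0894]]
lid side [[ 0.1479  0.0853]
 [ 0.1458 -0.0897]
 [-0.0563  0.0867]
 [-0.0572 -0.0882]]
lev top [[0.184  0.0298]
 [0.1846 0.0091]
 [0.1595 0.0291]
 [0.1601 0.0085]
 [0.1773 0.0287]
 [0.1783 0.009 ]]
lev side [[ 0.1747  0.0301]
 [ 0.182   0.025 ]
 [ 0.1706 -0.0031]
 [ 0.1768 -0.0012]
 [ 0.1567  0.0311]
 [ 0.154  -0.0021]]
top mat [[0.588, 0.314], [0.545, 0.481], [0.379, 0.438], [0.424, 0.271]] [[0.48233538 0.37613713 0.003     ]]
top tray [[0.548, -0.307], [0.437, -0.287], [0.412, -0.43], [0.523, -0.453]] [[ 0.47964186 -0.36888974  0.035     ]]
side mat [[0.54, 0.483], [0.372, 0.439], [0.416, 0.27], [0.585, 0.314]] [[0.32318086 0.33992094 0.003     ]]
side tray [[0.55, -0.31], [0.435, -0.288], [0.405, -0.426], [0.52, -0.454]] [[ 0.57454915 -0.32593263  0.035     ]]
glue base/plane [[0.711, 0.326, 0.0], [0.701, -0.333, 0.0], [0.627, -0.34, 0.0], [0.762, -0.367, 0.0]] [[0.71283163 0.33612415 0.14      ]] [[0.698, -0.335, 0.03], [0.782, -0.347, 0.03], [0.624, -0.324, 0.03]]
```

Request:
servo_tool --deltas '[[0.0881,[-0.0367,-0.0225,0],[0,0,0]],[0.0881,[-0.0367,-0.0225,0],[0,0,0]],[0.0881,[-0.0367,-0.0225,0],[0,0,0]],[0.0881,[-0.0367,-0.0225,0],[0,0,0]],[0.0881,[-0.0367,-0.0225,0],[0,0,0]],[0.0881,[-0.0367,-0.0225,0],[0,0,0]],[0.0881,[-0.0367,-0.0225,0],[0,0,0]],[0.0881,[-0.0367,-0.0225,0],[0,0,0]]]'

```text
time_s: 0.9
position: [0.4104, 0.271, 0.3025]
orientation: [0.172, 0.985, -0.0, -0.0]
wrist_force: [0.4, 0.7, 0.8]
width: 0.0879
```

Request:
servo_tool --deltas '[[0.0881,[-0.0367,-0.0225,0],[0,0,0]],[0.0881,[-0.0367,-0.0225,0],[0,0,0]],[0.0881,[-0.0367,-0.0225,0],[0,0,0]],[0.0881,[-0.0367,-0.0225,0],[0,0,0]],[0.0881,[-0.0367,-0.0225,0],[0,0,0]],[0.0881,[-0.0367,-0.0225,0],[0,0,0]],[0.0881,[-0.0367,-0.0225,0],[0,0,0]],[0.0881,[-0.0367,-0.0225,0],[0,0,0]]]'

```text
time_s: 1.7
position: [0.626, 0.0023, 0.3021]
orientation: [0.172, 0.985, 0.0, -0.0]
wrist_force: [1.0, -0.4, 0.8]
width: 0.0884
```

Request:
servo_tool --deltas '[[0.0881,[0,0,0],[0,0,8]],[0.0881,[0,0,0],[0,0,8]],[0.0881,[0,0,0],[0,0,8]],[0.0881,[0,0,0],[0,0,8]],[0.0881,[0,0,0],[0,0,8]],[0.0881,[0,0,0],[0,0,8]],[0.0881,[0,0,0],[0,0,8]],[0.0881,[0,0,0],[0,0,8]]]'

```text
time_s: 2.5
position: [0.625, 0.0039, 0.3021]
orientation: [0.67, 0.743, -0.0, -0.0]
wrist_force: [-0.2, 0.2, -0.2]
width: 0.0881
```

Request:
servo_tool --deltas '[[0.0881,[0,0,0],[0,0,8.2]],[0.0881,[0,0,0],[0,0,8.2]],[0.05,[0,0,0.0],[0,0,0]],[0.05,[0,0,0.0],[0,0,0]]]'

```text
time_s: 2.9
position: [0.6251, 0.0039, 0.3023]
orientation: [0.766, 0.643, -0.0, -0.0]
wrist_force: [-0.7, -0.4, -0.7]
width: 0.0739
```

```bash
cat >> h.py <<'E'
from scipy.spatial.transform import Rotation as Rot
O=np.array([.5078,.0238,0]); YAW=np.radians(-10.2); RC=Rot.from_euler('z',YAW).as_matrix()
def c2w(X): return O+np.array(X,float)@RC.T
def w2c(X): return (np.array(X,float)-O)@RC
def st():
    s=sense(); R=Rot.from_quat(s['orientation']).as_matrix(); p=s['position']
    print('t',round(s['time_s'],2),'tcp',p.round(4),'chest',w2c(p).round(4),'width',round(s['width'],4),'F',s['wrist_force'].round(1),'T',s['wrist_torque'].round(2))
    print('tool in chest cols',(RC.T@R).round(3).tolist()); return s,R
E
python3 - <<'E'
from h import *
s,R=st()
print('delta tool to rib above',(R.T@(c2w([.1195,-.001,.2])-s['position'])).round(4), (R.T@(c2w([.1195,-.001,.138])-s['position'])).round(4))
E
```

```text
t 2.9 tcp [0.6251 0.0039 0.3023] chest [0.119  0.0012 0.3023] width 0.0739 F [-0.7 -0.4 -0.7] T [-0.06  0.08  0.03]
tool in chest cols [[-0.005, 1.0, -0.001], [1.0, 0.005, -0.0], [-0.0, -0.001, -1.0]]
delta tool to rib above [-0.0022  0.0005  0.1023] [-0.0022  0.0006  0.1643]
```

Request:
servo_tool --deltas '[[0.05,[-0.0005,0,0.03],[0,0,0]],[0.05,[-0.0005,0,0.03],[0,0,0]],[0.05,[-0.0005,0,0.03],[0,0,0]],[0.05,[-0.0005,0,0.03],[0,0,0]],[0.05,[0,0,0.025],[0,0,0]],[0.05,[0,0,0.017],[0,0,0]],[0.05,[0,0,0],[0,0,0]]]' --squeeze 15

```text
time_s: 3.6
position: [0.6233, 0.0022, 0.1379]
orientation: [0.766, 0.642, -0.002, -0.002]
wrist_force: [-1.3, 0.0, -0.3]
width: 0.0499
```

```bash
python3 - <<'E'
from h import *
st(); grab("top","t1.png"); grab("side","s1.png")
E
```

```text
t 3.6 tcp [0.6233 0.0022 0.1379] chest [ 0.1175 -0.0008  0.1379] width 0.0499 F [-1.3  0.  -0.3] T [-0.09  0.03  0.01]
tool in chest cols [[-0.002, 1.0, -0.005], [1.0, 0.002, 0.0], [0.0, -0.005, -1.0]]
```

View pics/s1.png

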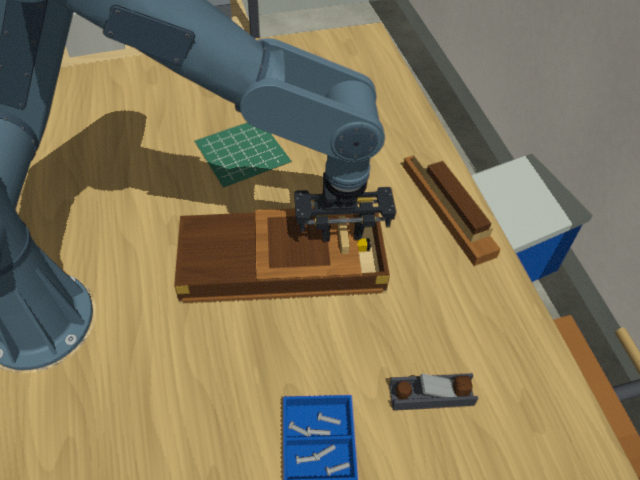

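Fingers stand either side of the pale rib (about pixel 345,235). Close on it.

Request:
servo_tool --deltas '[[0.0,[0,0,0],[0,0,0]],[0.0,[0,0,0],[0,0,0]],[0.0,[0,0,0],[0,0,0]],[0.0,[0,0,0],[0,0,0]],[0.0,[0,0,0],[0,0,0]],[0.0,[0,-0.01,0],[0,0,0]],[0.0,[0,-0.02,0],[0,0,0]]]' --squeeze 20

```text
time_s: 4.4
position: [0.5963, 0.0071, 0.1413]
orientation: [0.767, 0.642, 0.001, 0.001]
wrist_force: [3.1, -0.3, 3.5]
width: 0.016
```

Request:
servo_tool --deltas '[[0.0,[0,-0.02,0],[0,0,0]],[0.0,[0,-0.02,0],[0,0,0]],[0.0,[0,-0.02,0],[0,0,0]],[0.0,[0,-0.02,0],[0,0,0]],[0.0,[0,-0.015,0],[0,0,0]],[0.0,[0,-0.01,0],[0,0,0]],[0.0,[0,0,0],[0,0,0]]]'

```text
time_s: 5.1
position: [0.4908, 0.0262, 0.1413]
orientation: [0.767, 0.642, -0.0, -0.0]
wrist_force: [-2.8, 2.5, 6.8]
width: 0.0158
```

```bash
python3 - <<'E'
from h import *
st()
E
```

```text
t 5.1 tcp [0.4908 0.0262 0.1413] chest [-0.0172 -0.0006  0.1413] width 0.0158 F [-2.8  2.5  6.8] T [ 0.28  0.38 -0.07]
tool in chest cols [[-0.001, 1.0, -0.001], [1.0, 0.001, 0.0], [0.0, -0.001, -1.0]]
```

Request:
servo_tool --deltas '[[0.0,[0,-0.004,0],[0,0,0]],[0.0,[0,-0.003,0],[0,0,0]],[0.0,[0,0,0],[0,0,0]]]'

```text
time_s: 5.4
position: [0.4853, 0.0272, 0.1412]
orientation: [0.767, 0.642, 0.0, 0.0]
wrist_force: [0.8, 2.9, 7.3]
width: 0.0157
```

Request:
servo_tool --deltas '[[0.0,[0,-0.002,0],[0,0,0]],[0.0,[0,0,0],[0,0,0]]]'

```text
time_s: 5.6
position: [0.4836, 0.0275, 0.1413]
orientation: [0.767, 0.642, 0.001, 0.0]
wrist_force: [2.5, 3.2, 7.0]
width: 0.0153
```

Request:
servo_tool --deltas '[[0.0,[0,-0.0015,0],[0,0,0]],[0.0,[0,0,0],[0,0,0]]]'

```text
time_s: 5.8
position: [0.4823, 0.0277, 0.1413]
orientation: [0.767, 0.642, 0.001, 0.0]
wrist_force: [2.7, 2.7, 6.8]
width: 0.0157
```

```bash
python3 - <<'E'
from h import *
st(); grab("side","s2.png")
E
```

```text
t 5.8 tcp [0.4823 0.0277 0.1413] chest [-0.0258 -0.0007  0.1413] width 0.0157 F [2.7 2.7 6.8] T [ 0.43 -0.2  -0.03]
tool in chest cols [[-0.001, 1.0, 0.001], [1.0, 0.001, 0.001], [0.0, 0.001, -1.0]]
```

View pics/s2.png

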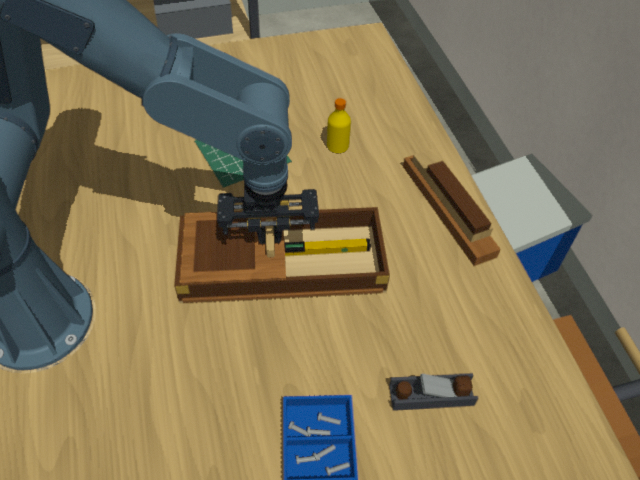

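Request:
servo_tool --deltas '[[0.0,[0,-0.0015,0],[0,0,0]],[0.0,[0,0,0],[0,0,0]]]'

```text
time_s: 6.05
position: [0.4808, 0.028, 0.1413]
orientation: [0.767, 0.642, 0.001, 0.0]
wrist_force: [1.8, 2.5, 7.2]
width: 0.0157
```

Request:
servo_tool --deltas '[[0.0,[0,-0.0015,0],[0,0,0]],[0.0,[0,0,0],[0,0,0]]]'

```text
time_s: 6.25
position: [0.4801, 0.0281, 0.1413]
orientation: [0.767, 0.642, 0.001, 0.001]
wrist_force: [6.6, 3.1, 2.0]
width: 0.016
```

Request:
servo_tool --deltas '[[0.0,[0,-0.0015,0],[0,0,0]],[0.0,[0,0,0],[0,0,0]]]'

```text
time_s: 6.45
position: [0.4799, 0.0281, 0.1414]
orientation: [0.767, 0.642, 0.003, 0.002]
wrist_force: [14.2, 1.5, -5.7]
width: 0.0159
```

Request:
servo_tool --deltas '[[0.05,[0,0,0],[0,0,0]],[0.05,[0,0,0],[0,0,0]],[0.05,[0,0,0],[0,0,0]],[0.05,[0,0,-0.02],[0,0,0]],[0.05,[0,0,-0.03],[0,0,0]],[0.05,[0,0,-0.04],[0,0,0]],[0.05,[0,0,-0.04],[0,0,0]]]'

```text
time_s: 7.15
position: [0.4762, 0.0284, 0.2712]
orientation: [0.767, 0.642, -0.001, -0.001]
wrist_force: [0.8, -1.0, 0.4]
width: 0.0499
```

Request:
servo_tool --deltas '[[0.06,[0,0,0],[0,0,-8.5]],[0.06,[0,0,0],[0,0,-8.5]],[0.06,[0,0,0],[0,0,-8.5]],[0.06,[0,0,0],[0,0,-8.5]],[0.06,[0,0,0],[0,0,-8.5]],[0.06,[0,0,0],[0,0,-8.5]],[0.06,[0,0,0],[0,0,-8.5]],[0.06,[0,0,0],[0,0,-8.5]]]'

```text
time_s: 7.95
position: [0.4766, 0.0283, 0.2701]
orientation: [0.274, 0.962, -0.0, -0.001]
wrist_force: [1.3, 0.3, 0.3]
width: 0.0602
```

```bash
python3 - <<'E'
from h import *
st()
for n in("top","side"):
    p,d=grab(n,n+"3.png"); np.savez(n+"3.npz",p=p,d=d)
p=np.load('top3.npz')['p']; c=cv2.cvtColor(p[170:395,250:385],cv2.COLOR_RGB2BGR); 
a=cv2.resize(c[:110],None,fx=4.5,fy=4.5,interpolation=cv2.INTER_CUBIC); cv2.imwrite('pics/t3_a.png',a)
p=np.load('side3.npz')['p']; c=cv2.cvtColor(p[195:310,170:395],cv2.COLOR_RGB2BGR); cv2.imwrite('pics/s3_a.png',cv2.resize(c,None,fx=3.5,fy=3.5,interpolation=cv2.INTER_CUBIC))
E
```

```text
t 7.95 tcp [0.4766 0.0283 0.2701] chest [-0.0315 -0.0011  0.2701] width 0.0602 F [1.3 0.3 0.3] T [ 0.03 -0.05 -0.01]
tool in chest cols [[-0.93, 0.368, -0.002], [0.368, 0.93, -0.0], [0.002, -0.001, -1.0]]
```

View pics/s3_a.png

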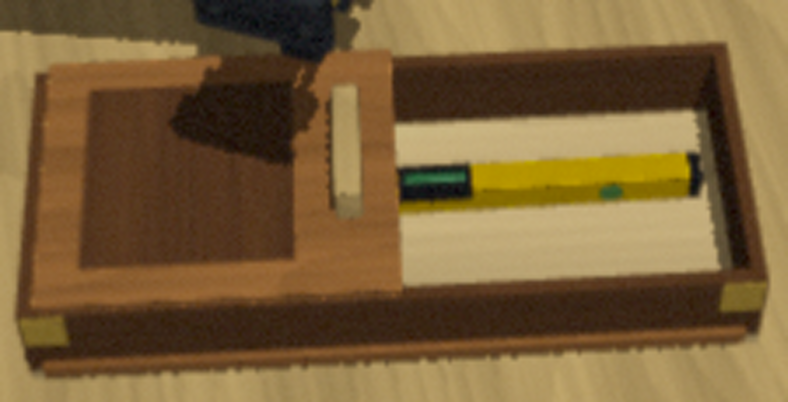

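View pics/t3_a.png

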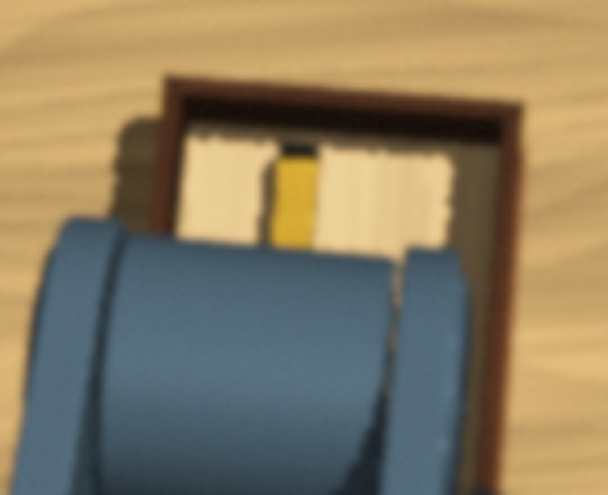

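```bash
python3 - <<'E'
from h import *
g=lambda a:np.array(a)/3.5+(169.9,194.9)
print('far', w2c(onz("side",g([(472,164),(580,158),(690,152),(701,156)]),.030)).round(4).tolist())
print('near', w2c(onz("side",g([(472,194),(580,188),(690,181)]),.030)).round(4).tolist())
print('bottom', w2c(onz("side",g([(472,209),(690,196)]),.008)).round(4).tolist())
h=lambda a:np.array(a)/4.5+(249.9,169.9)
print('topL', w2c(onz("top",h([(280,143),(277,190),(274,240)]),.030)).round(4).tolist())
print('topR', w2c(onz("top",h([(321,145),(318,192),(315,240)]),.030)).round(4).tolist())
# lid front edge
print('lid', w2c(onz("side",g([(390,52),(401,292)]),.071)).round(4).tolist())
p=np.load('side3.npz')['p']; hsv=cv2.cvtColor(p,cv2.COLOR_RGB2HSV); m=cv2.inRange(hsv,(22,190,120),(34,255,255)); m[:195]=0;m[310:]=0
m[:,:280]=0
for u in (305,320,335,350,362): 
    v=np.where(m[:,u])[0]; print(u,v.min(),v.max(),hsv[v.min():v.max()+1,u,2])
E
```

```text
far [[0.0433, 0.0286, 0.03], [0.1082, 0.0292, 0.03], [0.1748, 0.0298, 0.03], [0.181, 0.0264, 0.03]]
near [[0.0419, 0.006, 0.03], [0.1061, 0.0066, 0.03], [0.172, 0.0078, 0.03]]
bottom [[0.0423, 0.0115, 0.008], [0.1746, 0.0133, 0.008]]
topL [[0.1841, 0.0295, 0.03], [0.1596, 0.0288, 0.03], [0.1337, 0.028, 0.03]]
topR [[0.1847, 0.0088, 0.03], [0.1601, 0.0082, 0.03], [0.1353, 0.0076, 0.03]]
lid [[-0.0024, 0.0843, 0.071], [-0.0033, -0.0908, 0.071]]
305 242 253 [178 175 175 173 174 168 146 125 111 116 129 133]
320 241 253 [187 181 181 182 181 181 180 167 139 134 134 136 146]
335 240 252 [185 177 179 178 179 178 182 175 137 131 132 131 141]
350 240 251 [180 179 179 181 180 182 178 142 134 134 135 142]
362 239 250 [179 180 181 182 181 179 169 133 132 132 134 134]
```

Request:
servo_tool --deltas '[[0.06,[0,0,0],[0,0,-7.5]],[0.06,[0,0,0],[0,0,-7.5]],[0.06,[0,0,0],[0,0,-7.4]],[0.06,[-0.04,0.006,0],[0,0,0]],[0.06,[-0.04,0.006,0],[0,0,0]],[0.06,[-0.035,0.006,0],[0,0,0]],[0.06,[0,0,0.05],[0,0,0]],[0.06,[0,0,0],[0,0,0]]]'

```text
time_s: 8.85
position: [0.5904, 0.027, 0.2141]
orientation: [0.087, 0.996, 0.0, -0.006]
wrist_force: [-2.0, 1.4, -1.2]
width: 0.0602
```

```bash
python3 - <<'E'
from h import *
s,R=st(); print((R.T@(c2w([.085,.0185,.075])-s['position'])).round(4))
E
```

```text
t 8.85 tcp [0.5904 0.027  0.2141] chest [0.0807 0.0178 0.2141] width 0.0602 F [-2.   1.4 -1.2] T [0.05 0.05 0.  ]
tool in chest cols [[-1.0, -0.004, -0.012], [-0.004, 1.0, -0.0], [0.012, -0.0, -1.0]]
[-0.006   0.0008  0.139 ]
```

Request:
servo_tool --deltas '[[0.06,[-0.003,0.001,0.03],[0,0,-0.5]],[0.06,[0,0,0.03],[0,0,0]],[0.06,[0,0,0.025],[0,0,0]],[0.06,[0,0,0.02],[0,0,0]],[0.06,[0,0,0.01],[0,0,0]],[0.06,[0,0,0.0],[0,0,0]],[0.06,[0,0,0.0],[0,0,0]]]'

```text
time_s: 9.55
position: [0.5973, 0.027, 0.1071]
orientation: [0.081, 0.997, -0.0, 0.001]
wrist_force: [-0.1, -0.3, 0.6]
width: 0.0601
```

```bash
python3 - <<'E'
from h import *
s,R=st(); print((R.T@(c2w([.085,.0185,.075])-s['position'])).round(4)); grab("side","s4.png")
E
```

```text
t 9.55 tcp [0.5973 0.027  0.1071] chest [0.0875 0.019  0.1071] width 0.0601 F [-0.1 -0.3  0.6] T [-0.03 -0.01  0.03]
tool in chest cols [[-1.0, -0.016, 0.001], [-0.016, 1.0, -0.0], [-0.001, -0.0, -1.0]]
[ 0.0026 -0.0005  0.0321]
```

View pics/s4.png

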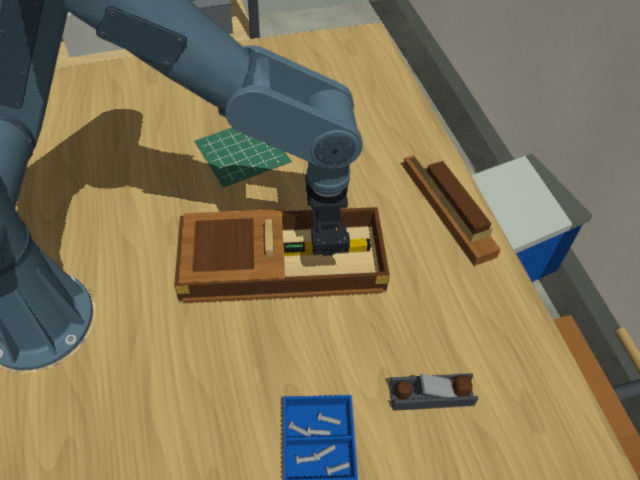

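Request:
servo_tool --deltas '[[0.06,[0,0,0.015],[0,0,0]],[0.06,[0,0,0.01],[0,0,0]],[0.06,[0,0,0.0065],[0,0,0]],[0.06,[0,0,0],[0,0,0]]]' --squeeze 55

```text
time_s: 10.0
position: [0.5964, 0.0271, 0.0732]
orientation: [0.081, 0.997, 0.0, -0.001]
wrist_force: [-0.6, 0.8, 0.1]
width: 0.0601
```

Request:
servo_tool --deltas '[[0.03,[0,0,0],[0,0,0]],[0.01,[0,0,0],[0,0,0]],[0.01,[0,0,0],[0,0,0]],[0.01,[0,0,0],[0,0,0]],[0.01,[0,0,0],[0,0,0]],[0.01,[0,0,0],[0,0,0]]]'

```text
time_s: 10.6
position: [0.5968, 0.0271, 0.0743]
orientation: [0.081, 0.997, 0.0, 0.0]
wrist_force: [0.5, 0.0, -0.4]
width: 0.0196
```

```bash
python3 - <<'E'
from h import *
s,R=st()
E
```

```text
t 10.6 tcp [0.5968 0.0271 0.0743] chest [0.087  0.0191 0.0743] width 0.0196 F [ 0.5  0.  -0.4] T [ 0.03  0.03 -0.08]
tool in chest cols [[-1.0, -0.016, 0.0], [-0.016, 1.0, 0.0], [-0.0, 0.0, -1.0]]
```

```bash
cat > plan.py <<'E'
from h import *
a,b=.224,.0663
def tcp(P):
    x,z,t=P; t=np.radians(t); return np.array([x+a*np.cos(t)-b*np.sin(t), z+a*np.sin(t)+b*np.cos(t)])
W=[(-.137,.008,0),(-.130,.0095,10),(-.10,.011,11.5),(-.06,.014,14),(-.02,.018,18),(.02,.03,20),(.03,.12,20)]
N=[8,4,4,4,4,4]
for k in range(6):
    A,B=np.array(W[k]),np.array(W[k+1]); print('->',W[k+1],tcp(B).round(4))
    pts=[A+(B-A)*i/N[k] for i in range(N[k]+1)]
    for p,q in zip(pts,pts[1:]):
        d=tcp(q)-tcp(p); t=np.radians(p[2]); ex=np.array([np.cos(t),np.sin(t)]); ez=np.array([-np.sin(t),np.cos(t)])
        print([round(-d@ex,4),0,round(-d@ez,4)],[0,round(p[2]-q[2],2),0])
        top=q[1]+.022/np.cos(np.radians(q[2]))-q[0]*np.tan(np.radians(q[2])); bot=q[1]+(.195-q[0])*np.tan(np.radians(q[2]))
        if k: print('   clear deck %.4f rim %.4f'%(.058-top,bot-.062))
E
python3 plan.py
```

```text
-> (-0.13, 0.0095, 10) [0.0791 0.1137]
[np.float64(0.0006), 0, np.float64(-0.0051)] [0, np.float64(-1.25), 0]
[np.float64(0.0006), 0, np.float64(-0.005)] [0, np.float64(-1.25), 0]
[np.float64(0.0006), 0, np.float64(-0.005)] [0, np.float64(-1.25), 0]
[np.float64(0.0006), 0, np.float64(-0.005)] [0, np.float64(-1.25), 0]
[np.float64(0.0006), 0, np.float64(-0.005)] [0, np.float64(-1.25), 0]
[np.float64(0.0006), 0, np.float64(-0.005)] [0, np.float64(-1.25), 0]
[np.float64(0.0006), 0, np.float64(-0.0049)] [0, np.float64(-1.25), 0]
[np.float64(0.0006), 0, np.float64(-0.0049)] [0, np.float64(-1.25), 0]
-> (-0.1, 0.011, 11.5) [0.1063 0.1206]
[np.float64(-0.007), 0, np.float64(-0.0005)] [0, np.float64(-0.38), 0]
   clear deck 0.0033 rim 0.0060
[np.float64(-0.007), 0, np.float64(-0.0005)] [0, np.float64(-0.38), 0]
   clear deck 0.0035 rim 0.0071
[np.float64(-0.007), 0, np.float64(-0.0004)] [0, np.float64(-0.38), 0]
   clear deck 0.0038 rim 0.0081
[np.float64(-0.007), 0, np.float64(-0.0004)] [0, np.float64(-0.38), 0]
   clear deck 0.0042 rim 0.0090
-> (-0.06, 0.014, 14) [0.1413 0.1325]
[np.float
[... 1043 characters left out ...]
, np.float64(-0.5), 0]
   clear deck 0.0107 rim 0.0291
[np.float64(-0.0098), 0, np.float64(-0.0015)] [0, np.float64(-0.5), 0]
   clear deck 0.0112 rim 0.0305
[np.float64(-0.0098), 0, np.float64(-0.0014)] [0, np.float64(-0.5), 0]
   clear deck 0.0119 rim 0.0317
-> (0.03, 0.12, 20) [0.2178 0.2589]
[np.float64(-0.01), 0, np.float64(-0.0203)] [0, np.float64(0.0), 0]
   clear deck -0.0097 rim 0.0533
[np.float64(-0.01), 0, np.float64(-0.0203)] [0, np.float64(0.0), 0]
   clear deck -0.0313 rim 0.0749
[np.float64(-0.01), 0, np.float64(-0.0203)] [0, np.float64(0.0), 0]
   clear deck -0.0529 rim 0.0965
[np.float64(-0.01), 0, np.float64(-0.0203)] [0, np.float64(0.0), 0]
   clear deck -0.0745 rim 0.1181
```

Request:
servo_tool --deltas '[[0.01,[0.0006,0,-0.005],[0,-1.25,0]],[0.01,[0.0006,0,-0.005],[0,-1.25,0]],[0.01,[0.0006,0,-0.005],[0,-1.25,0]],[0.01,[0.0006,0,-0.005],[0,-1.25,0]],[0.01,[0.0006,0,-0.005],[0,-1.25,0]],[0.01,[0,0,0],[0,0,0]]]'

```text
time_s: 11.2
position: [0.5927, 0.0279, 0.1]
orientation: [0.08, 0.995, -0.004, 0.055]
wrist_force: [0.3, -0.0, -1.3]
width: 0.0195
```

```bash
cat >> h.py <<'E'
def lev(a=.224,b=.0663):
    s,R=st(); Rc=RC.T@R; ex=-Rc[:,0]; ez=-Rc[:,2]; th=np.degrees(np.arcsin(ex[2])); p=w2c(s['position']); P=p-a*ex-b*ez
    print('theta %.2f roll %.2f'%(th,np.degrees(np.arcsin(Rc[2,1]))),'pivot',P.round(4),'front bottom',(P+.32*ex).round(4)); return s,R
def zoom(n,f,box,k=3.5):
    p,d=grab(n); x0,y0,x1,y1=box; cv2.imwrite('pics/'+f,cv2.resize(cv2.cvtColor(p[y0:y1,x0:x1],cv2.COLOR_RGB2BGR),None,fx=k,fy=k,interpolation=cv2.INTER_CUBIC)); np.savez(f[:-4]+'.npz',p=p,d=d)
E
python3 - <<'E'
from h import *
lev(); zoom("side","s5.png",(170,150,395,310))
E
```

```text
t 11.2 tcp [0.5927 0.0279 0.1   ] chest [0.0829 0.019  0.1   ] width 0.0195 F [ 0.3 -0.  -1.3] T [-0.01  0.01 -0.06]
tool in chest cols [[-0.994, -0.017, 0.111], [-0.017, 1.0, 0.002], [-0.111, -0.0, -0.994]]
theta 6.37 roll -0.00 pivot [-0.1324  0.0155  0.0092] front bottom [0.1856 0.0207 0.0447]
```

View pics/s5.png

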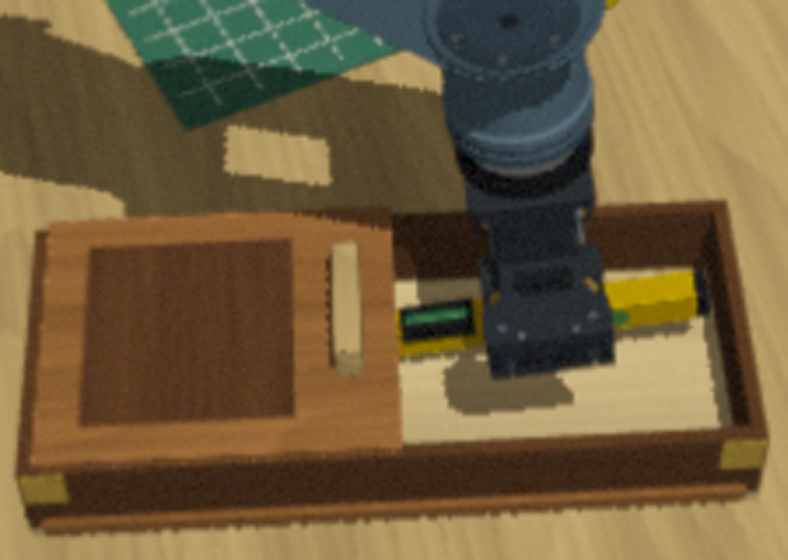

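```bash
cat >> h.py <<'E'
def chk(n,box,k=3.5,a=.224,b=.0663):
    s=sense(); R=Rot.from_quat(s['orientation']).as_matrix(); p=s['position']-R@[0,0,0]
    out=[]
    for dx in (.32,.312):   # front end, cap edge
        for y in (.01,-.01):
            for z in (.022,0): out.append(p+R@[-(dx-a),y,b-z])
    return ((proj(n,out)-box[:2]+.5)*k-.5).round(0)
E
python3 - <<'E'
from h import *
print(chk("side",(170,150)).tolist())
E
```

```text
[[710.0, 270.0], [710.0, 293.0], [715.0, 296.0], [715.0, 320.0], [696.0, 272.0], [697.0, 295.0], [701.0, 298.0], [702.0, 321.0]]
```

Request:
servo_tool --deltas '[[0.01,[0.0003,0,-0.005],[0,-1.25,0]],[0.01,[0.0003,0,-0.005],[0,-1.25,0]],[0.01,[0.0003,0,-0.0045],[0,-1.1,0]],[0.01,[0,0,0],[0,0,0]]]'

```text
time_s: 11.65
position: [0.5899, 0.0283, 0.114]
orientation: [0.08, 0.993, -0.007, 0.086]
wrist_force: [0.1, -0.0, -1.6]
width: 0.0198
```

```bash
python3 - <<'E'
from h import *
lev(); zoom("side","s6.png",(170,150,395,310))
print(chk("side",(170,150)).tolist())
E
```

```text
t 11.65 tcp [0.5899 0.0283 0.114 ] chest [0.08  0.019 0.114] width 0.0198 F [ 0.1 -0.  -1.6] T [ 0.04 -0.    0.  ]
tool in chest cols [[-0.985, -0.017, 0.173], [-0.016, 1.0, 0.003], [-0.173, 0.0, -0.985]]
theta 9.94 roll 0.00 pivot [-0.1292  0.0155  0.01  ] front bottom [0.186  0.0208 0.0652]
[[711.0, 248.0], [714.0, 271.0], [716.0, 274.0], [719.0, 298.0], [698.0, 250.0], [701.0, 274.0], [703.0, 277.0], [706.0, 300.0]]
```

View pics/s6.png

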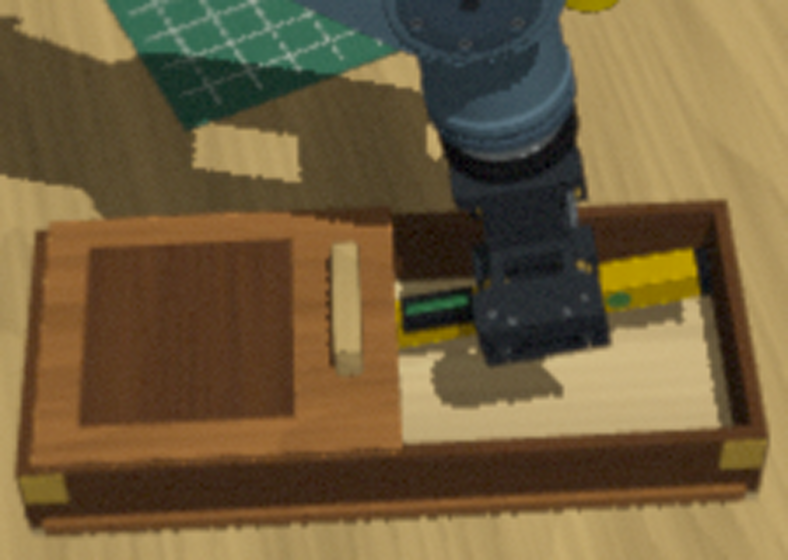

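Request:
servo_tool --deltas '[[0.01,[-0.007,0,-0.0004],[0,-0.4,0]],[0.01,[-0.007,0,-0.0004],[0,-0.4,0]],[0.01,[-0.007,0,-0.0004],[0,-0.4,0]],[0.01,[-0.007,0,-0.0004],[0,-0.4,0]],[0.01,[0,0,0],[0,0,0]]]'

```text
time_s: 12.2
position: [0.6182, 0.0235, 0.1204]
orientation: [0.08, 0.992, -0.008, 0.1]
wrist_force: [0.8, 0.3, -2.1]
width: 0.0194
```

```bash
python3 - <<'E'
from h import *
lev()
E
```

```text
t 12.2 tcp [0.6182 0.0235 0.1204] chest [0.1087 0.0192 0.1204] width 0.0194 F [ 0.8  0.3 -2.1] T [ 0.03  0.03 -0.02]
tool in chest cols [[-0.98, -0.016, 0.2], [-0.016, 1.0, 0.003], [-0.2, 0.0, -0.98]]
theta 11.55 roll 0.00 pivot [-0.0975  0.0159  0.0106] front bottom [0.216  0.021  0.0747]
```

Request:
servo_tool --deltas '[[0.01,[-0.0092,0,-0.0011],[0,-0.6,0]],[0.01,[-0.0092,0,-0.0011],[0,-0.6,0]],[0.01,[-0.0092,0,-0.001],[0,-0.6,0]],[0.01,[-0.0092,0,-0.001],[0,-0.6,0]],[0.01,[-0.0088,0,-0.0024],[0,-1,0]],[0.01,[-0.0088,0,-0.0023],[0,-1,0]],[0.01,[-0.0088,0,-0.0021],[0,-1,0]],[0.01,[-0.0088,0,-0.002],[0,-1,0]]]'

```text
time_s: 13.0
position: [0.6833, 0.013, 0.1502]
orientation: [0.08, 0.985, -0.013, 0.155]
wrist_force: [-0.4, -0.0, -2.0]
width: 0.0195
```

```bash
python3 - <<'E'
from h import *
lev()
zoom("side","s7.png",(170,130,395,310),3.3)
print(chk("side",(170,130),3.3).tolist())
E
```

```text
t 13.0 tcp [0.6833 0.013  0.1502] chest [0.1747 0.0205 0.1502] width 0.0195 F [-0.4 -0.  -2. ] T [ 0.01  0.11 -0.  ]
tool in chest cols [[-0.951, -0.017, 0.308], [-0.016, 1.0, 0.005], [-0.308, -0.0, -0.951]]
theta 17.93 roll -0.00 pivot [-0.018   0.0173  0.0181] front bottom [0.2864 0.0223 0.1166]
[[840.0, 234.0], [846.0, 256.0], [847.0, 259.0], [853.0, 281.0], [827.0, 237.0], [833.0, 260.0], [834.0, 262.0], [840.0, 285.0]]
```

View pics/s7.png

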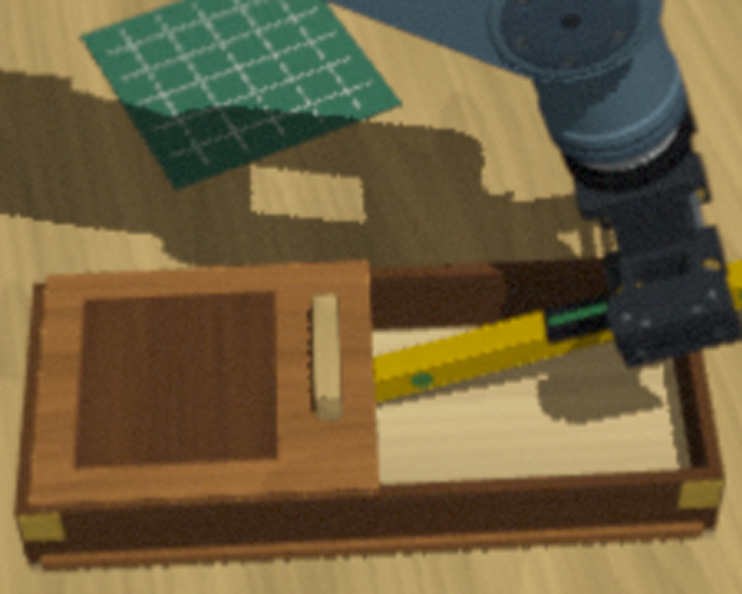

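Drawing out well, with the rear end (pixel 375,380) about to clear the deck. Continue past it, then lift.

Request:
servo_tool --deltas '[[0.01,[-0.01,0,-0.0016],[0,-0.5,0]],[0.01,[-0.01,0,-0.0016],[0,-0.5,0]],[0.01,[-0.01,0,-0.0016],[0,-0.5,0]],[0.01,[-0.01,0,-0.0015],[0,-0.5,0]],[0.01,[-0.01,0,-0.0015],[0,0,0]],[0.01,[0,0,0],[0,0,0]]]'

```text
time_s: 13.65
position: [0.7287, 0.0054, 0.1747]
orientation: [0.08, 0.982, -0.014, 0.173]
wrist_force: [-0.2, 0.2, -1.4]
width: 0.0197
```

```bash
python3 - <<'E'
from h import *
lev()
zoom("side","s8.png",(170,130,395,310),3.3)
E
```

```text
t 13.65 tcp [0.7287 0.0054 0.1747] chest [0.2206 0.021  0.1747] width 0.0197 F [-0.2  0.2 -1.4] T [-0.    0.13  0.  ]
tool in chest cols [[-0.94, -0.016, 0.342], [-0.015, 1.0, 0.006], [-0.342, -0.0, -0.94]]
theta 20.01 roll -0.00 pivot [0.0329 0.018  0.0358] front bottom [0.3335 0.0229 0.1453]
```

View pics/s8.png

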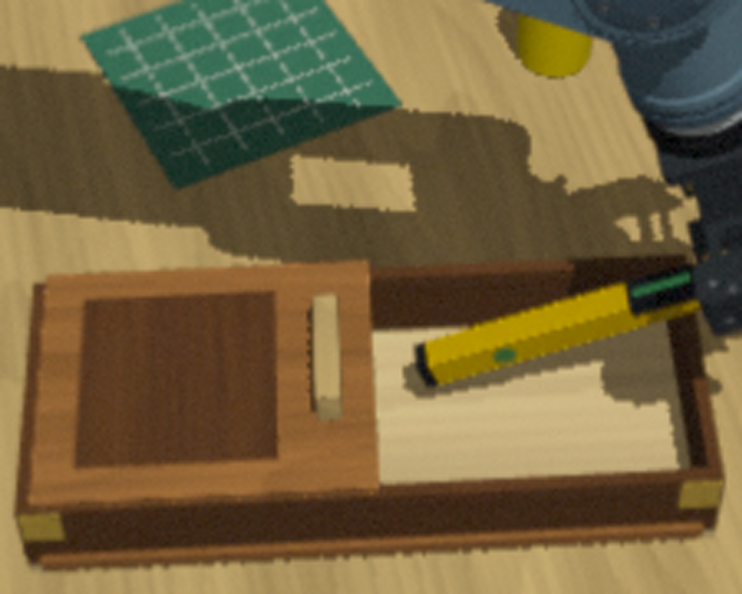

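Request:
servo_tool --deltas '[[0.01,[-0.0068,0,-0.0188],[0,0,0]],[0.01,[-0.0086,0,-0.0235],[0,0,0]],[0.01,[-0.0086,0,-0.0235],[0,0,0]],[0.01,[-0.0086,0,-0.0235],[0,0,0]],[0.01,[-0.0086,0,-0.0235],[0,0,0]],[0.01,[-0.0068,0,-0.0188],[0,0,0]],[0.01,[0,0,0],[0,2,0]],[0.01,[0,0,0],[0,2,0]]]'

```text
time_s: 14.5
position: [0.7271, 0.006, 0.3144]
orientation: [0.08, 0.987, -0.011, 0.137]
wrist_force: [0.0, -1.3, -3.2]
width: 0.0195
```

Request:
servo_tool --deltas '[[0.01,[0,0,0],[0,2.5,0]],[0.01,[0,0,0],[0,2.5,0]],[0.01,[0,0,0],[0,2.5,0]],[0.01,[0,0,0],[0,2.5,0]],[0.01,[0,0,0],[0,2.5,0]],[0.01,[0,0,0],[0,2.5,0]],[0.01,[0,0,0],[0,1,0]],[0.01,[0,0,0],[0,0,0]]]'

```text
time_s: 15.3
position: [0.7275, 0.0058, 0.3126]
orientation: [0.081, 0.997, 0.0, -0.002]
wrist_force: [0.4, -0.0, -2.3]
width: 0.0195
```

```bash
python3 - <<'E'
from h import *
s,R=lev(); print('tool delta',(R.T@(np.array([.544,.366,.27])-s['position'])).round(4)); print(R.round(3).tolist())
grab("side","s9.png")
E
```

```text
t 15.3 tcp [0.7275 0.0058 0.3126] chest [0.2194 0.0212 0.3126] width 0.0195 F [ 0.4 -0.  -2.3] T [-0.04 -0.15  0.03]
tool in chest cols [[-1.0, -0.016, -0.003], [-0.016, 1.0, -0.0], [0.003, -0.0, -1.0]]
theta -0.18 roll -0.00 pivot [-0.0048  0.0175  0.2471] front bottom [0.3152 0.0227 0.246 ]
tool delta [0.2389 0.326  0.0434]
[[-0.987, 0.161, -0.003], [0.161, 0.987, 0.001], [0.003, -0.0, -1.0]]
```

View pics/s9.png

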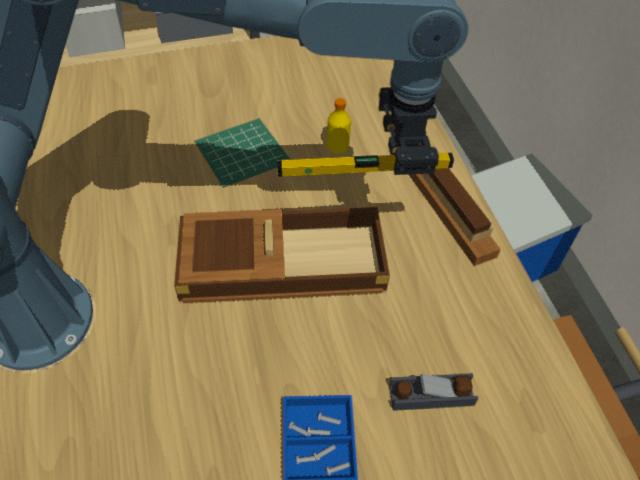

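Request:
servo_tool --deltas '[[0.01,[0.009,0.0115,0.0],[0,0,0]],[0.01,[0.017,0.0233,0.002],[0,0,0]],[0.01,[0.017,0.0233,0.002],[0,0,0]],[0.01,[0.017,0.0233,0.002],[0,0,0]],[0.01,[0.017,0.0233,0.002],[0,0,0]],[0.01,[0.017,0.0233,0.002],[0,0,0]],[0.01,[0.017,0.0233,0.002],[0,0,0]],[0.01,[0.017,0.0233,0.002],[0,0,0]]]'

```text
time_s: 16.15
position: [0.6275, 0.2007, 0.3]
orientation: [0.08, 0.997, 0.0, -0.001]
wrist_force: [0.3, 0.4, -2.3]
width: 0.0195
```

Request:
servo_tool --deltas '[[0.01,[0.017,0.0233,0.004],[0,0,0]],[0.01,[0.017,0.0233,0.005],[0,0,0]],[0.01,[0.017,0.0233,0.006],[0,0,0]],[0.01,[0.017,0.0233,0.006],[0,0,0]],[0.01,[0.017,0.0233,0.006],[0,0,0]],[0.01,[0.017,0.0233,0.002],[0,0,0]],[0.01,[0.009,0.0115,0],[0,0,0]],[0.01,[0.008,0.0115,0],[0,0,0]]]'

```text
time_s: 16.95
position: [0.5366, 0.3796, 0.2714]
orientation: [0.08, 0.997, 0.0, -0.001]
wrist_force: [-0.7, 1.2, -3.0]
width: 0.0196
```

Request:
servo_tool --deltas '[[0.01,[0,0,0],[0,0,0]],[0.01,[0,0,0],[0,0,0]]]'

```text
time_s: 17.15
position: [0.5381, 0.3782, 0.2713]
orientation: [0.081, 0.997, 0.0, -0.001]
wrist_force: [-0.6, -0.5, -2.9]
width: 0.0197
```

```bash
python3 - <<'E'
from h import *
s,R=lev(); print('tool delta',(R.T@(np.array([.544,.366,.27])-s['position'])).round(4)); print(R.round(3).tolist())
for n in("side","top"):
    p,d=grab(n,n+"10.png"); np.savez(n+"10.npz",p=p,d=d)
E
```

```text
t 17.15 tcp [0.5381 0.3782 0.2713] chest [-0.033   0.3542  0.2713] width 0.0197 F [-0.6 -0.5 -2.9] T [ 0.03 -0.13 -0.04]
tool in chest cols [[-1.0, -0.017, -0.002], [-0.017, 1.0, -0.0], [0.002, -0.0, -1.0]]
theta -0.10 roll -0.01 pivot [-0.2571  0.3504  0.2054] front bottom [0.0629 0.3557 0.2048]
tool delta [-0.0078 -0.0111  0.0013]
[[-0.987, 0.161, -0.002], [0.161, 0.987, 0.0], [0.002, -0.0, -1.0]]
```

View pics/side10.png

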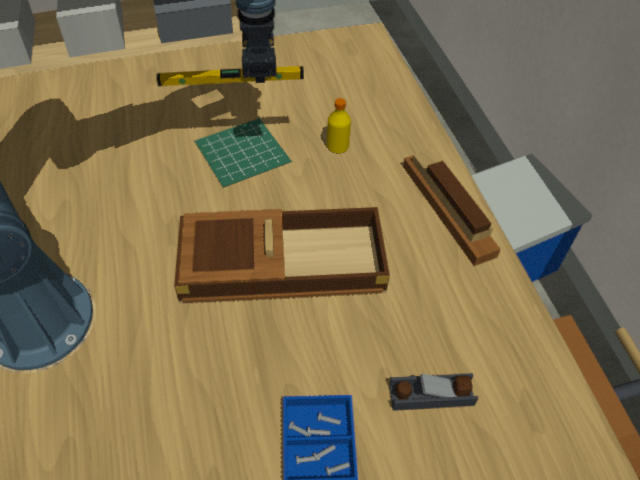

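View pics/top10.png

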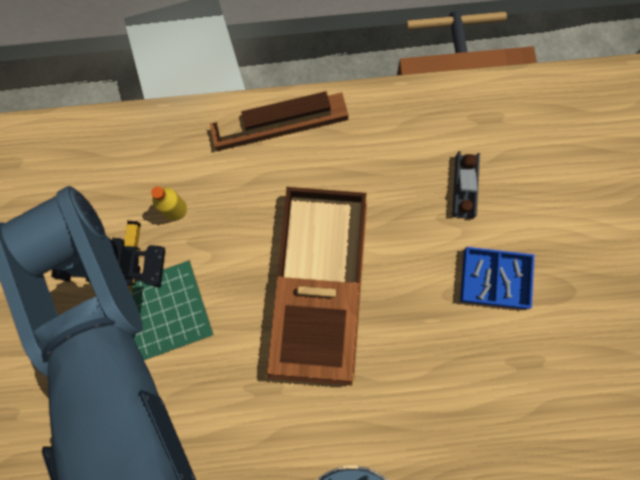

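Request:
servo_tool --deltas '[[0.01,[-0.004,-0.0055,0],[0,0,0]],[0.01,[-0.004,-0.0055,0],[0,0,0]],[0.01,[0,0,0],[0,0,0]],[0.01,[0,0,0],[0,0,0]],[0.01,[0,0,0],[0,0,0]]]'

```text
time_s: 17.75
position: [0.544, 0.3663, 0.271]
orientation: [0.081, 0.997, 0.0, -0.001]
wrist_force: [0.5, 0.1, -1.4]
width: 0.0194
```

```bash
python3 - <<'E'
from h import *
s,R=lev()
zoom("side","s11.png",(150,30,320,110),4.7)
print('center from hold', (s['position']+R@[.064,0,.0553]).round(4))
E
```

```text
t 17.75 tcp [0.544  0.3663 0.271 ] chest [-0.025   0.3435  0.271 ] width 0.0194 F [ 0.5  0.1 -1.4] T [ 0.01 -0.11  0.  ]
tool in chest cols [[-1.0, -0.016, -0.003], [-0.016, 1.0, 0.0], [0.003, 0.0, -1.0]]
theta -0.16 roll 0.00 pivot [-0.2492  0.3399  0.2053] front bottom [0.0708 0.345  0.2044]
center from hold [0.4807 0.3766 0.2158]
```

View pics/s11.png

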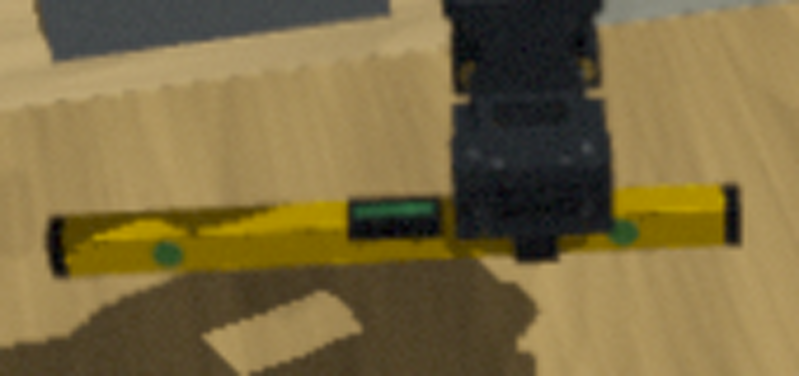

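```bash
python3 - <<'E'
from h import *
s=sense(); R=Rot.from_quat(s['orientation']).as_matrix(); p=s['position']
for y,uv in((-.01,[(57,276),(738,243)]),(.01,[(52,217),(738,186)])):
    o,d=ray("side",np.array(uv)/4.7+(149.6,29.6)); n=R[:,1]; q=p+y*n
    X=o+d*(((q-o)@n)/(d@n))[:,None]; v=X[1]-X[0]
    print(X.round(4).tolist(),'mid',X.mean(0).round(4),'len',np.linalg.norm(v).round(4),'tilt',np.degrees(np.arcsin(v[2]/np.linalg.norm(v))).round(2))
E
```

```text
[[0.3211, 0.3926, 0.2083], [0.6322, 0.3419, 0.2079]] mid [0.4766 0.3673 0.2081] len 0.3152 tilt -0.08
[[0.3236, 0.4125, 0.2268], [0.6369, 0.3614, 0.2254]] mid [0.4803 0.3869 0.2261] len 0.3174 tilt -0.25
```

```bash
python3 - <<'E'
from h import *
p1,_=grab("side"); p0=np.load('side0.npz')['p']
for n,(x0,y0,x1,y1) in dict(tray=(275,390,362,479),plane=(382,365,485,415),glue=(322,95,358,156)).items():
    print(n,np.abs(p1[y0:y1,x0:x1].astype(int)-p0[y0:y1,x0:x1]).mean().round(2), np.percentile(np.abs(p1[y0:y1,x0:x1].astype(int)-p0[y0:y1,x0:x1]),99.5))
g=(np.array([(390,52),(401,292)])/3.5+(169.9,194.9)); print(g)
p3=np.load('side3.npz')['p']; print('lid vs after opening',np.abs(p1[212:305,245:300].astype(int)-p3[212:305,245:300]).mean())
s=sense(); print(s['time_s'],s['width'],s['wrist_force'].round(1)); job_done()
E
```

```text
tray 2.66 17.0
plane 2.1 10.0
glue 1.48 8.0
[[281.32857143 209.75714286]
 [284.47142857 278.32857143]]
lid vs after opening 11.604366243075921
17.85 0.01965304825250417 [ 0.1  0.8 -1.5]
the job is handed in; nothing more can be done
```

I opened the lid, drew the spirit level out of the chest and handed the job in at 17.9 s. The level is still in the gripper, held over the middle of the mat.

- **Lid:** I gripped the rib and slid it until it stopped moving and the push rose to about 14 N. The rib was then at chest x ≈ -28 mm, which is where the fully open position puts it. In the pictures taken while carrying the level, the lid is still open.
- **Level:** I gripped it at 55 N, tilted it front end up to 10° and drew it out diagonally, tilting on to 20°. I saw no sign of contact in the wrist force, which read little more than the level's weight.
- **Final pose:** The level's centre is at about (0.480, 0.377) m, against the mat's centre at (0.481, 0.376) m. Its underside is about 20 cm above the mat, its tilt is about 0.2° and its top is up. Side camera and arm pose agree to a few mm.
- **Bystanders:** The picture areas around the tray, plane and glue bottle match those from the start to within image noise.
- **Check that disagreed:** My last picture comparison of the lid area (mean difference 11.6) was not conclusive. It was taken against a picture with the arm's shadow on the lid and the level still in the chest, both since gone. I judged the lid by eye in the later pictures instead.

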